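# Sort connector housings with a T-slot gauge

### The arm

A 6-joint arm with a two-finger parallel gripper is mounted at the origin on the work surface. World frame = base frame: x ahead of the robot, y to its left, z up, the work surface at z = 0. Lengths are in mm, angles in rad, forces in N, time in s.
With the tool pointing down it reaches from about 350 to 975 mm from the base axis. Payload 7.1 kg.
Tool frame: the origin (TCP) lies midway between the tips of the shut fingers; the grasp point (between the pads) lies 19 mm behind it; z points along the fingers, y is the line along which they close (so a half turn about z gives the same grasp; the last joint's range is limited). The gripper opens to 88 mm and grips with 3 to 60 N. Pads are 20 mm wide; open, the fingers measure 115 mm over their backs; the gripper's body (75 mm by 178 mm) begins 61 mm behind the grasp point.
Start: joints at [1.1, 0.423, 1.63, -0, 1.089, -0.019], TCP at [272.833, 562.287, 222.675] pointing down, gripper open.
Joint ranges: [-3, 3], [-0.9, 2.11], [0.09, 2.58], [-1.31, 4.45], [0.11, 2.69], [-2.54, 2.54]. Speed limits (rad/s): [2.39, 2.39, 3.01, 3.14, 3.14, 3.14].

### API

Orientations are given as a rotation vector (axis times angle).
In Python, from workcell import ctrl gives the robot as it stands. The module is installed in compiled form; this text tells all that it offers.
- The arm moves only by the tool apply_moves, never from a script. Its argument "targets" is a list of rows, each a list of 3 entries, a list of its own where there are three numbers: the opening, from -1 (shut) to 1 (fully open), then the shift along the tool's x, y, z normalised to -1 to 1, where 1 is 5 cm, then the turn, a rotation vector about the tool's x, y, z normalised to -1 to 1, where 1 is 90 degrees. In form: [[jaw, [x, y, z], [wx, wy, wz]], ...]. A call has 1 to 8 rows; each row shifts and turns the commanded pose from where the row before left it, along the tool's axes as they then stand; what a row does not reach is not made up. A row lasts 1/8 s, in which the tool goes at most 62.5 mm and 10.7 degrees, less where a joint would pass 70% of its speed; a pose out of reach is approached as far as the arm can. A call with a number of a shift or a turn outside -1 to 1 is refused whole. A call with a gripper value outside its range is refused whole. The fingers move at their own pace and stop on an object; the grip force is fixed at half the most. Time passes only in rows, so rows that do not move let the fingers close. It gives the time, the measured TCP pose, the force, the opening and the grip force at its end, in the units of the state.
- ctrl.get_obs(): the state, without advancing time (a new reading comes with each control period).
- ctrl.get_image(name): name is "side" or "top"; returns a dict with "pixels" (400x640x3 uint8, blue, green, red), "camera_matrix" (3x3 intrinsics, pixels), "view" (4x4, takes a point from world to camera coordinates). Camera axes: x right, y down, z forward; pixel columns grow to the right and rows downward; lengths in mm; the calibration is good to about 2 mm. A picture is of the moment at which its call begins. There is no depth.
- ctrl.close_job(): hands the job in; it is judged then, once.
Trained networks look in the newest picture that a camera, given by its name, has taken for a name from the list of things; names that differ only in an ending like _2 or _b are one class to them, and where a whole thing is asked for, a point or a joint stands for the part that bears it (a point fixed in the world has none). Each returns a list of dicts, best first, with "score" (0 to 1); they miss things now and then, are a little off and sometimes report something else, mostly with a low value. They report only what shows in the picture. A call takes as long as a camera call.
- ctrl.masks_of(label, camera): "region" (400x640 bool, what is visible of it) and "bbox" ([left, top, right, bottom] in pixels, round what is visible of it).
- ctrl.pinpoint(label, camera): "xy" ([column, row] in pixels: a listed point, or the origin of a listed thing).
The state is a dict: "t": time; "qpos": joint angles; "qvel": joint speeds; "joint_torque": joint torques, N m; "ee_pos": TCP position; "orientation": TCP orientation; "ft_force": force on the tool from outside, world axes, zero at the start; "moment": the same for the moment, N m; "width": finger opening in mm; "grasp_force": force on a finger pad.
Only numpy, scipy, OpenCV 4.12 (cv2) and the standard library are available. Lean on these libraries where they do the work, as an engineer would, in place of code of your own. Each camera call takes 0.05 s, during which the arm holds its last target. There are 200 camera calls.

### The job

Two connector housings stand on the green mat, and only one of them passes the brass T-slot gauge. Slide the one that fits, upright, in at the funnel end, right through and out of the far end, forcing neither (under 60 N against the jaws); then stand it in the black tray, and stand the one that is too wide in the red bin. Leave the tray stack, tweezers and jar alone.

Things in the scene. Friction and masses are not known exactly. Their poses are not given: they have to be found in the camera images.
- housing_a: Connector housing: aluminium foot 46 mm long (x), 8 thick; on it a black body 40 (x) by 18 (y) mm with brass contacts on top; 50 mm tall in all, 0.12 kg. Origin: centre of the foot's underside; z up. One housing's foot is 30 mm wide (y), the other's is oversize, 36 mm; else alike, and which is which must be found. Grip the black body across its 18 mm (y).
- housing_b: Connector housing: aluminium foot 46 mm long (x), 8 thick; on it a black body 40 (x) by 18 (y) mm with brass contacts on top; 50 mm tall in all, 0.12 kg. Origin: centre of the foot's underside; z up. One housing's foot is 30 mm wide (y), the other's is oversize, 36 mm; else alike, and which is which must be found. Grip the black body across its 18 mm (y).
- gauge: T-slot gauge, fixed: dark steel base plate 200 (x) by 70 (y) by 4 mm, two brass jaws over its middle (x = -25 to 25 mm). Origin: centre of the plate's underside. Parts slide flat along +x: from the bare entry end (-x) through the slot to the bare exit end (+x).
- jaws: The brass jaws, lips and flares, fixed on the gauge's plate. Origin: as point gauge_mid; axes as the gauge
- gauge_mid (a point): On the plate's upper face (4 mm above the gauge's origin), middle of the slot; axes as the gauge. The slot is 50 mm long, 32 mm wide and 12 mm high between the jaws; lips above it (tops 16 mm above the plate) leave a 24 mm gap for the body, so a foot enters only by sliding in along the plate.
- gauge_entry (a point): On the plate's upper face at the entry end, 75 mm before gauge_mid (-x); axes as the gauge. Before the slot, at x = -41 to -25 mm from gauge_mid, brass flares 12 mm high narrow from 52 to 32 mm. An oversize foot stops in them, its centre some 51 mm before gauge_mid.
- gauge_exit (a point): On the plate's upper face at the exit end, 75 mm past gauge_mid; axes as the gauge
- tray: Black open tray for housings that pass, fixed: 85 (x) by 130 (y) mm outside, 14 mm high, walls 4 mm. Origin: centre of its underside
- tray_in (a point): Centre of the tray's inner floor; axes as the tray
- bin: Red open bin for rejects, fixed: 100 by 100 mm outside, 25 mm high, walls 4 mm. Origin: centre of its underside
- bin_in (a point): Centre of the bin's inner floor; axes as the bin
- mat: Green bench mat, fixed, 280 (x) by 240 (y) mm, 2 mm thick; the housings start on it. Origin: centre of its underside
- tray_stack: Bystander: stack of three black trays, 60 by 90 mm, 38 mm high. Origin: centre of its underside
- tweezers: Bystander: dark steel tweezers lying flat, about 125 mm long (x), 6 mm high. Origin: near mid-length, on the bench
- jar: Bystander: small closed jar, 44 mm diameter, 60 mm high. Origin: centre of its underside

How it is judged:
By the outcome, as a careful person would: the job done as asked, in the order asked, and still so for the second after the job is handed in, with the robot touching nothing.
It also fails if it takes over 70 s, if anything falls off the work surface, if the arm or the gripper's body presses on something with over 40 N, if the wrist force passes 120 N, or if a joint passes its speed limit or range.

## Working session

There is one attempt and no reset: what is moved stays moved. The work goes in short steps, Python scripts to look and compute and a tool call to move; the robot and the scene stay as the last step left them, time stands still between calls to the robot, and variables do not carry over. Pictures are saved under pics/ and viewed, at most 10 in all, crops included, and the job is handed in when it is done.

Besides the shell and the picture viewer there is one more tool, called after ">>>" as name(argument=value, ...), one argument or row to a line, values as JSON. apply_moves: Moves the arm, as the interface text tells. Scaled input: -1 to 1 covers 5 cm each way for a shift and 90 degrees each way for a turn. Its arguments: {"type":"object","properties":{"targets":{"type":"array"}},"required":["targets"]}

```bash
mkdir -p pics
cat > h.py <<'E'
import numpy as np, cv2
from workcell import ctrl
def ray(im,p):
    K=np.array(im["camera_matrix"]);V=np.array(im["view"]);R=V[:3,:3];t=V[:3,3]
    return -R.T@t, R.T@np.linalg.inv(K)@np.array([p[0],p[1],1.])
def onz(im,p,z):
    c,d=ray(im,p); return c+d*(z-c[2])/d[2]
def tri(a,p,b,q):
    c,d=ray(a,p);e,f=ray(b,q)
    s=np.linalg.lstsq(np.stack([d,-f],1),e-c,rcond=None)[0]
    P,Q=c+d*s[0],e+f*s[1]; return (P+Q)/2,np.linalg.norm(P-Q)
E
python3 - <<'E'
from h import *
np.set_printoptions(precision=1,suppress=True)
T=ctrl.get_image("top");S=ctrl.get_image("side")
cv2.imwrite("pics/top.png",T["pixels"]);cv2.imwrite("pics/side.png",S["pixels"])
for im in(T,S): print(ray(im,[320,200]),im["camera_matrix"][0])
for n in["housing_a","gauge_mid","gauge_entry","gauge_exit","gauge","tray_in","bin_in","mat","jar","tray_stack","tweezers"]:
    a=ctrl.pinpoint(n,"top");b=ctrl.pinpoint(n,"side")
    print(n,[(np.array(x["xy"]),round(x["score"],2)) for x in a],[(np.array(x["xy"]),round(x["score"],2)) for x in b])
    for x in a[:2]:
        for y in b[:2]: print("   ",*tri(T,x["xy"],S,y["xy"]))
print(ctrl.get_obs())
E
```

```text
(array([ 446.6,  -13.1, 1054.2]), array([ 0.1, -0. , -1. ])) [370.4   0.  317.8]
(array([ 210.4, -563.7,  839. ]), array([ 0.4,  0.5, -0.7])) [392.9   0.  319.7]
housing_a [(array([411.5, 198.9]), 0.66), (array([399.3, 251. ]), 0.45)] [(array([330.3, 312.4]), 0.6), (array([384.4, 283.3]), 0.59)]
    [ 521.  -256.3    8.4] 148.83348654088888
    [ 588.2 -269.1   27.6] 7.616573527035737
    [ 448.7 -239.4   -6.7] 2.7441840986108414
    [ 497.2 -257.6  100.2] 128.5914218845206
gauge_mid [(array([323.7, 231.4]), 0.64), (array([401.2, 255.5]), 0.44)] [(array([298.5, 236.5]), 0.61)]
    [504.  -24.7   4.8] 0.6713374477255408
    [ 428.2 -184.5  246.9] 20.450423073886792
gauge_entry [(array([348.1, 228.2]), 0.63)] [(array([313.6, 250. ]), 0.93), (array([295. , 234.9]), 0.54)]
    [509.3 -91.7  18.8] 5.490820588681557
    [487.9 -79.6  93.9] 41.080298989377376
gauge_exit [(array([295.3, 235.1]), 0.68)] [(array([277.2, 222.2]), 0.63), (array([333.9, 162.1]), 0.48), (array([327.7, 312.8]), 0.15)]
    [491.3  58.1  -9.4] 8.342625653790067
    [541.7  -3.2 234.9] 144.72517280697252
gauge [(array
[... 1015 characters left out ...]
[553.8  98.4 148. ] 360.0660444987697
    [  967.4    79.3 -1150.7] 85.84538917087127
    [713.6  24.4   7.1] 0.5290008812605227
tweezers [(array([354.2, 154.3]), 0.49)] [(array([387.4, 219.2]), 0.64), (array([296.5, 235.3]), 0.62)]
    [ 728.6 -116.6    5.6] 3.23719949924725
    [578.3 -89.3 125.8] 226.51910546079745
{'t': 1.2, 'qpos': array([ 1.1,  0.4,  1.6,  0. ,  1.1, -0. ]), 'qvel': array([ 0., -0.,  0.,  0., -0., -0.]), 'joint_torque': array([ -0. , -54.5, -27.4,   0.1,   0. ,  -0. ]), 'ee_pos': array([272.8, 562.3, 222.7]), 'orientation': array([-0.7, -3.1,  0. ]), 'ft_force': array([-0.5,  0.1, -0.4]), 'moment': array([-0., -0., -0.]), 'grasp_force': 0.0, 'width': 88.01829695543591}
```

View pics/top.png

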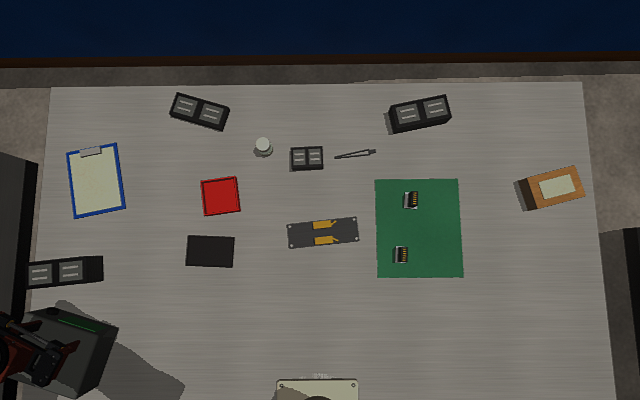

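View pics/side.png

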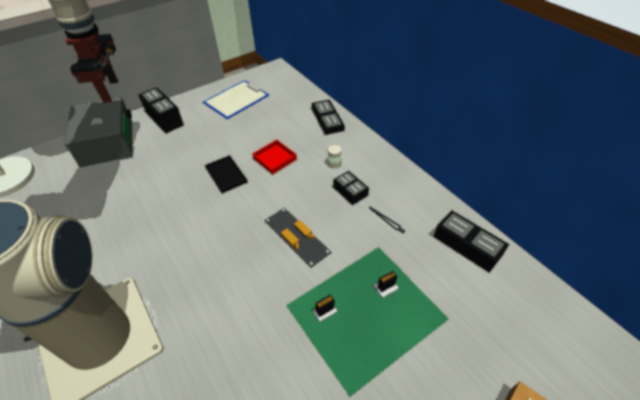

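Top view: the housings stand on the mat at about (411,200) and (401,255). The gauge is at (323,233) with its funnel end to the right, the tray at (210,251) and the red bin at (221,196). The side view agrees. Next I'll refine the positions on crops.

Run:
```python
from h import *
np.set_printoptions(precision=1,suppress=True)
T=ctrl.get_image("top");S=ctrl.get_image("side")
t,s=T["pixels"],S["pixels"]
def crop(im,x,y,w,h,W,H): return cv2.resize(im[y:y+h,x:x+w],(W,H),interpolation=cv2.INTER_CUBIC)
A=np.hstack([crop(t,391,182,40,36,400,360),crop(t,381,237,40,36,400,360)])
B=np.hstack([crop(s,362,262,50,30,400,240),crop(s,300,288,50,30,400,240)])
cv2.imwrite("pics/h.png",np.vstack([A,B]))
cv2.imwrite("pics/g.png",np.vstack([crop(t,283,208,80,50,800,500)]))
for n in["housing_a","gauge","jaws","tray","bin"]:
  for c,im in(("top",T),("side",S)):
    for m in ctrl.masks_of(n,c)[:2]:
        if m["score"]<.4: continue
        r=m["region"].astype(np.uint8); r4=cv2.resize(r*255,None,fx=4,fy=4,interpolation=cv2.INTER_LINEAR)>127
        ys,xs=np.nonzero(r)
        # minAreaRect of points projected on a plane
        z={"housing_a":50,"gauge":4,"jaws":20,"tray":14,"bin":25}[n]
        P=np.array([onz(im,p,z)[:2] for p in zip(xs,ys)],np.float32)
        print(n,c,round(m["score"],2),m["bbox"],r.sum(),cv2.minAreaRect(P),P.mean(0))
# brass contacts + jaws by colour, top & side
for c,im in(("top",T),("side",S)):
    hsv=cv2.cvtColor(im["pixels"],cv2.COLOR_BGR2HSV)
    k=((hsv[...,0]>10)&(hsv[...,0]<28)&(hsv[...,1]>120)&(hsv[...,2]>110)).astype(np.uint8)
    k=cv2.dilate(k,np.ones((3,3),np.uint8)) 
    N,L,st,ce=cv2.connectedComponentsWithStats(k)
    for i in range(1,N):
        if st[i,4]>12: print(c,ce[i],st[i])
```

```text
housing_a top 0.77 [395.7, 245.1, 409.7, 260.5] 203 ((439.3968811035156, -231.01229858398438), (32.20847702026367, 43.1239013671875), 87.9297866821289) [ 439.6 -229.9]
housing_a top 0.53 [402.9, 189.2, 417.4, 210.0] 224 ((586.9747924804688, -262.6343078613281), (35.58527374267578, 47.63648223876953), 87.74617004394531) [ 586.9 -263. ]
housing_a side 0.94 [374.8, 268.4, 398.0, 296.6] 366 ((579.995361328125, -279.2108154296875), (42.32816696166992, 61.46363830566406), 87.2003402709961) [ 577.1 -278.4]
housing_a side 0.65 [316.1, 298.3, 336.7, 320.7] 356 ((430.8326110839844, -244.78208923339844), (41.33156967163086, 50.15656280517578), 84.64603424072266) [ 430.3 -245.4]
gauge top 0.79 [287.4, 217.9, 359.8, 248.7] 1727 ((502.5856628417969, -19.255783081054688), (71.46112060546875, 201.7745361328125), 5.83724308013916) [502.7 -20.6]
jaws top 0.79 [311.5, 220.1, 335.6, 247.7] 280 ((502.921630859375, -26.09593963623047), (64.5215072631836, 60.375152587890625), 5.178908824920654) [503.6 -22.7]
jaws top 0.66 [184.6, 233.0, 235.7, 266.6] 1453 ((453.8734436035156, 292.8810729980469), (131.47814
[... 745 characters left out ...]
, 241.0, 217.7] 1339 ((607.5409545898438, 267.3155517578125), (104.28255462646484, 104.5981674194336), 7.3856072425842285) [606.9 267.1]
bin side 0.73 [256.2, 137.6, 300.3, 172.9] 924 ((602.96875, 265.443603515625), (113.89320373535156, 120.77544403076172), 8.305566787719727) [602.7 263.2]
top [555.7 186.6] [ 526  165   61   44 1290]
top [414.2 198.6] [412 192   5  13  57]
top [323.  223.8] [312 219  25  11 206]
top [325.2 239.6] [314 235  26  10 204]
top [403.7 254. ] [402 248   5  14  61]
side [303.7 228.7] [293 220  23  19 235]
side [290.4 237.2] [280 227  20  23 255]
side [386.6 277.3] [382 274  11   8  53]
side [324.3 301.2] [317 296  15  11  75]
side [524.8 392.7] [509 381  37  19 406]
```

View pics/h.png

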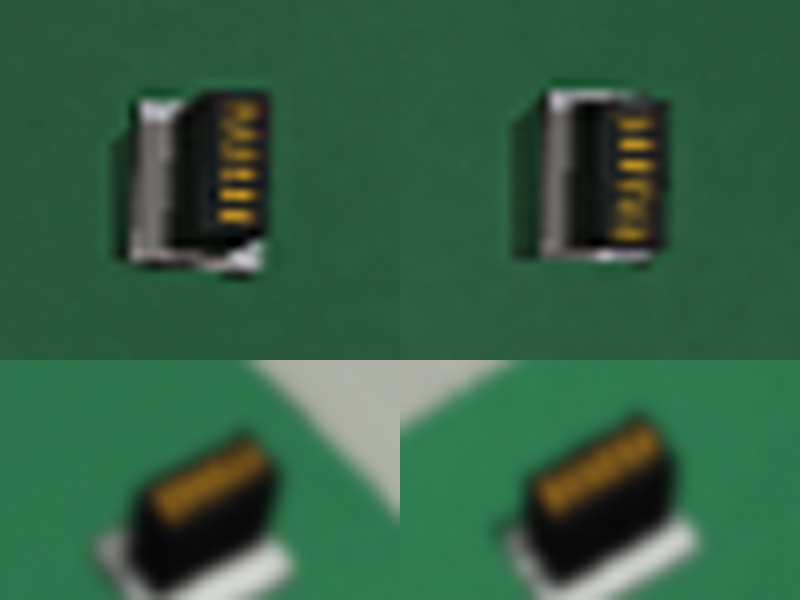

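View pics/g.png

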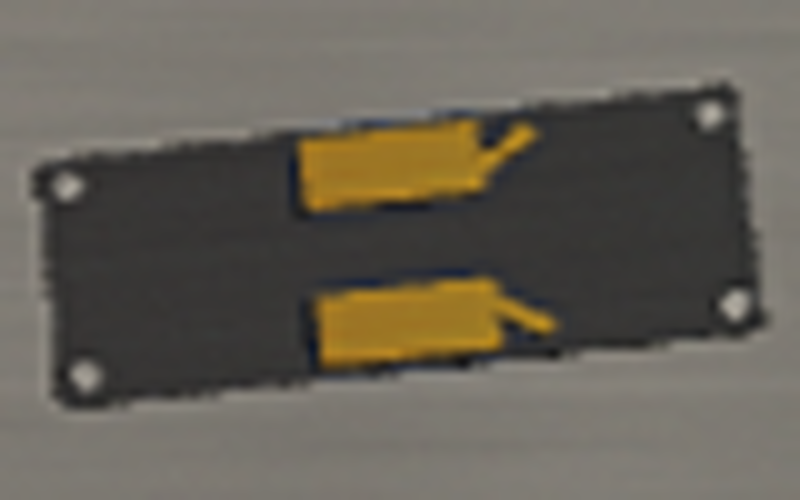

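The crops show the left-hand housing (at x≈587) with the visibly wider foot, about 13 px against 11.5 px. I'll confirm that with the fingers on the feet. The gauge's lips and screws are clear and the funnel faces right (−y).

Run:
```python
from h import *
np.set_printoptions(precision=1,suppress=True)
T=ctrl.get_image("top");S=ctrl.get_image("side")
g=lambda x,y:(x/10-.5+283,y/10-.5+208)
A=[(g(67,186),4),(g(712,112),4),(g(85,377),4),(g(737,304),4),(g(310,210),20),(g(487,188),20),(g(315,297),20),(g(495,278),20)]
P=np.array([onz(T,p,z) for p,z in A]);print(P)
print("screws mid",P[:4].mean(0),"lips mid",P[4:].mean(0))
for i in(0,2,4,6):
    d=P[i]-P[i+1];print("ang",np.degrees(np.arctan2(d[1],d[0])))
def cont(im,box):
    x0,y0,x1,y1=box; h=im["pixels"][y0:y1,x0:x1].astype(float)
    w=np.clip(np.minimum(h[...,2],h[...,1]*1.4)-h[...,0]*1.6-40,0,None)
    if im is T: pass
    ys,xs=np.mgrid[y0:y1,x0:x1]; m=np.array([(w*xs).sum(),(w*ys).sum()])/w.sum()
    d=np.stack([xs-m[0],ys-m[1]],-1).reshape(-1,2); C=(d*w.reshape(-1,1)).T@d/w.sum()
    v=np.linalg.eigh(C)[1][:,1]; return m,v,w.sum()
for n,bt,bs in(("H1",(408,188,420,208),(378,270,398,284)),("H2",(398,245,411,264),(313,292,335,309))):
    a,va,wa=cont(T,bt);b,vb,wb=cont(S,bs)
    print(n,a,b,*tri(T,a,S,b),onz(T,a,52),onz(S,b,52))
    for im,m,v in((T,a,va),(S,b,vb)):
        d=onz(im,m+v*5,52)-onz(im,m-v*5,52);print("  yaw",np.degrees(np.arctan2(d[1],d[0])))
for c,im in(("top",T),("side",S)):
  for n,z in(("tray_in",4),("bin_in",4),("gauge_mid",4)):
    for x in ctrl.pinpoint(n,c)[:1]: print(c,n,onz(im,x["xy"],z))
import scipy.spatial.transform as q
o=ctrl.get_obs();print(q.Rotation.from_rotvec(o["orientation"]).as_matrix(),o["ee_pos"])
```

```text
[[ 520.2   72.9    4. ]
 [ 539.6 -110.5    4. ]
 [ 466.3   67.8    4. ]
 [ 485.2 -116.4    4. ]
 [ 511.8    3.8   20. ]
 [ 517.5  -45.7   20. ]
 [ 487.6    2.5   20. ]
 [ 492.4  -47.6   20. ]]
screws mid [502.8 -21.5   4. ] lips mid [502.3 -21.8  20. ]
ang 96.03971847100001
ang 95.85523103237784
ang 96.57222292998769
ang 95.50130341273469
H1 [414.2 199.8] [386.9 277.1] [ 584.8 -270.5   59. ] 0.3458032552909368 [ 585.6 -272.2   52. ] [ 588.3 -267.9   52. ]
  yaw 171.49918987835264
  yaw 173.35505401369562
H2 [403.8 253.1] [324.3 301.2] [ 439.3 -236.3   55.5] 5.154529887374099 [ 441.7 -238.2   52. ] [ 438.  -233.8   52. ]
  yaw 175.17995496746087
  yaw 176.38988809798028
top tray_in [450.3 290.8   4. ]
top bin_in [611.  264.5   4. ]
top gauge_mid [ 511.2 -297.2    4. ]
side tray_in [465.2 301.9   4. ]
side bin_in [607.6 282.    4. ]
side gauge_mid [504.4 -12.7   4. ]
[[-0.9  0.4  0. ]
 [ 0.4  0.9  0. ]
 [-0.   0.  -1. ]] [272.9 562.3 222.7]
```

```bash
cat > go.py <<'E'
# usage: go.py x y z phi : units (tool-frame shifts after turning), turn units
import sys,numpy as np
from workcell import ctrl
from scipy.spatial.transform import Rotation as Q
o=ctrl.get_obs();R=Q.from_rotvec(o["orientation"]).as_matrix()
x,y,z,f=map(float,sys.argv[1:5]);f0=np.degrees(np.arctan2(R[1,1],R[0,1]))
r=np.radians(f);d=np.array([x,y,z])-o["ee_pos"]
print("t",round(o["t"],2),"pos",o["ee_pos"].round(1),"phi",round(f0,2),"tilt",R[:,2].round(3),"F",o["ft_force"].round(1),"w",round(o["width"],1))
print("turn",round(-((f-f0+180)%360-180)/90,4),"then shift",(np.array([[-np.sin(r),np.cos(r),0],[np.cos(r),np.sin(r),0],[0,0,-1]])@d/50).round(3))
E
python3 go.py 440 -236 100 86
```

```text
t 2.2 pos [272.9 562.3 222.7] phi 64.11 tilt [ 0.  0. -1.] F [-0.5 -0.2  0.5] w 87.4
turn -0.2432 then shift [ -4.448 -15.694   2.454]
```

>>> apply_moves(
  targets=[
    [1,[0,0,0],[0,0,-0.081]],
    [1,[0,0,0],[0,0,-0.081]],
    [1,[0,0,0],[0,0,-0.081]],
    [1,[-0.45,-0.6,0],[0,0,0]],
    [1,[-0.5,-0.6,0],[0,0,0]],
    [1,[-0.5,-0.7,0],[0,0,0]],
    [1,[-0.5,-0.7,0],[0,0,0]],
    [1,[-0.5,-0.7,0],[0,0,0]],
  ],
)

```text
t: 3.2
ee_pos: [384.1, 388.0, 222.8]
orientation: [0.11, 3.139, 0.0]
ft_force: [0.1, 0.1, -0.0]
width: 88.0
grasp_force: 0.0
```

>>> apply_moves(
  targets=[
    [1,[-0.3,-0.8,0],[0,0,0]],
    [1,[-0.3,-0.8,0],[0,0,0]],
    [1,[-0.3,-0.8,0],[0,0,0]],
    [1,[-0.3,-0.8,0],[0,0,0]],
    [1,[-0.3,-0.8,0],[0,0,0]],
    [1,[-0.3,-0.8,0],[0,0,0]],
    [1,[-0.2,-0.8,0],[0,0,0]],
    [1,[0,-0.8,0],[0,0,0]],
  ],
)

```text
t: 4.2
ee_pos: [461.5, 61.5, 222.9]
orientation: [0.11, 3.139, 0.0]
ft_force: [0.4, -0.5, 0.8]
width: 87.9
grasp_force: 0.0
```

>>> apply_moves(
  targets=[
    [1,[0,-0.8,0],[0,0,0]],
    [1,[0,-0.8,0],[0,0,0]],
    [1,[0,-0.8,0],[0,0,0]],
    [1,[0,-0.8,0],[0,0,0]],
    [1,[0,-0.8,0.2],[0,0,0]],
    [1,[0,-0.8,0.4],[0,0,0]],
    [1,[0,-0.8,0.6],[0,0,0]],
    [1,[0,0,0],[0,0,0]],
  ],
)

```text
t: 5.2
ee_pos: [439.9, -217.9, 161.0]
orientation: [-0.115, -3.137, -0.002]
ft_force: [-0.9, 0.1, -0.2]
width: 87.8
grasp_force: 0.0
```

```bash
python3 go.py 440 -236 5 86
```

```text
t 5.2 pos [ 439.9 -217.9  161. ] phi 85.8 tilt [-0.003  0.001 -1.   ] F [-0.9  0.1 -0.2] w 87.8
turn -0.0022 then shift [-0.026 -0.36   3.119]
```

>>> apply_moves(
  targets=[
    [1,[-0.02,-0.36,0.5],[0,0,0]],
    [1,[0,0,0.7],[0,0,0]],
    [1,[0,0,0.7],[0,0,0]],
    [1,[0,0,0.6],[0,0,0]],
    [1,[0,0,0.4],[0,0,0]],
    [1,[0,0,0.14],[0,0,0]],
    [1,[0,0,0],[0,0,0]],
    [1,[0,0,0],[0,0,0]],
  ],
)

```text
t: 6.2
ee_pos: [441.6, -234.6, 11.6]
orientation: [0.11, 3.138, -0.001]
ft_force: [0.3, 0.1, 0.4]
width: 87.9
grasp_force: 0.0
```

```bash
python3 go.py 440 -236 5 86
python3 - <<'E'
from h import *
T=ctrl.get_image("top");S=ctrl.get_image("side")
c=lambda p,x,y:cv2.resize(p[y:y+60,x:x+70],(400,343),interpolation=cv2.INTER_CUBIC)
cv2.imwrite("pics/d.png",np.hstack([c(T["pixels"],370,225),c(S["pixels"],290,270)]))
E
```

```text
t 6.2 pos [ 441.6 -234.6   11.6] phi 85.99 tilt [ 0.001 -0.001 -1.   ] F [0.3 0.1 0.4] w 87.9
turn -0.0001 then shift [ 0.031 -0.03   0.133]
```

View pics/d.png

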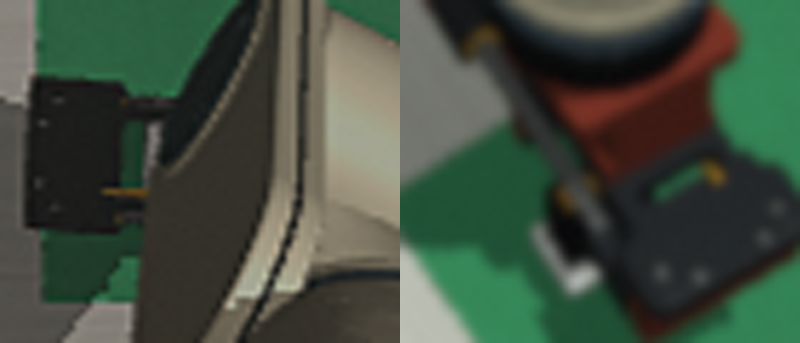

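The fingers straddle the housing, which still stands (foot visible at about (570,260) in the crop). I'll close on the foot to measure it.

>>> apply_moves(
  targets=[
    [1,[0.02,-0.02,0.12],[0,0,0]],
    [-0.1,[0,0,0],[0,0,0]],
    [-0.1,[0,0,0],[0,0,0]],
    [-0.5,[0,0,0],[0,0,0]],
    [-0.5,[0,0,0],[0,0,0]],
    [-0.5,[0,0,0],[0,0,0]],
    [-0.5,[0,0,0],[0,0,0]],
    [-0.5,[0,0,0],[0,0,0]],
  ],
)

```text
t: 7.3
ee_pos: [439.9, -235.4, 4.7]
orientation: [0.11, 3.14, -0.0]
ft_force: [-0.2, -0.4, 0.1]
width: 29.9
grasp_force: 30.0
```

Width is 29.9 mm, so this one fits. I'll re-grip it on the body and lift.

>>> apply_moves(
  targets=[
    [0.1,[0,0,0],[0,0,0]],
    [0.1,[0,0,0],[0,0,0]],
    [0.1,[0,0,-0.2],[0,0,0]],
    [0.1,[0,0,-0.19],[0,0,0]],
    [-0.8,[0,0,0],[0,0,0]],
    [-0.8,[0,0,0],[0,0,0]],
    [-0.8,[0,0,0],[0,0,0]],
    [-0.8,[0,0,0],[0,0,0]],
  ],
)

```text
t: 8.3
ee_pos: [439.7, -235.3, 24.0]
orientation: [-0.11, -3.139, -0.0]
ft_force: [0.1, -0.6, -0.3]
width: 17.9
grasp_force: 30.0
```

>>> apply_moves(
  targets=[
    [-0.8,[0,0,0],[0,0,0]],
    [-0.8,[0,0,0],[0,0,0]],
  ],
)

```text
t: 8.55
ee_pos: [439.8, -235.3, 24.0]
orientation: [-0.11, -3.139, -0.0]
ft_force: [-0.8, -0.8, -1.7]
width: 17.7
grasp_force: 30.0
```

>>> apply_moves(
  targets=[
    [-0.8,[0,0,-0.3],[0,0,0]],
    [-0.8,[0,0,-0.6],[0,0,0]],
    [-0.8,[0,0,-0.6],[0,0,0]],
    [-0.8,[0,0,-0.3],[0,0,0.1]],
    [-0.8,[0,0,0],[0,0,0.11]],
    [-0.8,[0,0,0],[0,0,0.11]],
    [-0.8,[0,0,0],[0,0,0.11]],
    [-0.8,[0,0,0],[0,0,0.11]],
  ],
)

```text
t: 9.55
ee_pos: [440.0, -235.4, 115.2]
orientation: [1.4, 2.811, -0.0]
ft_force: [0.4, -0.2, -1.1]
width: 17.8
grasp_force: 30.0
```

>>> apply_moves(
  targets=[
    [-0.8,[0,0,0],[0,0,0.11]],
    [-0.8,[0,0,0],[0,0,0.11]],
    [-0.8,[0,0,0],[0,0,0.11]],
    [-0.8,[0,0,0],[0,0,0.019]],
    [-0.8,[0,0,0],[0,0,0]],
  ],
)

```text
t: 10.18
ee_pos: [439.9, -235.4, 114.6]
orientation: [2.099, 2.337, 0.0]
ft_force: [-0.5, -0.3, -1.5]
width: 17.9
grasp_force: 30.0
```

```bash
python3 go.py 510.3 -96.3 60 6
```

```text
t 10.18 pos [ 439.9 -235.4  114.6] phi 6.13 tilt [ 0. -0. -1.] F [-0.5 -0.3 -1.5] w 17.9
turn 0.0014 then shift [2.62  1.69  1.093]
```

>>> apply_moves(
  targets=[
    [-0.8,[0.4,0.3,0],[0,0,0.0014]],
    [-0.8,[0.6,0.4,0.1],[0,0,0]],
    [-0.8,[0.6,0.4,0.3],[0,0,0]],
    [-0.8,[0.6,0.4,0.4],[0,0,0]],
    [-0.8,[0.42,0.19,0.3],[0,0,0]],
    [-0.8,[0,0,0],[0,0,0]],
    [-0.8,[0,0,0],[0,0,0]],
  ],
)

```text
t: 11.05
ee_pos: [510.6, -96.8, 59.5]
orientation: [2.104, 2.333, -0.0]
ft_force: [0.1, 0.2, -1.4]
width: 17.9
grasp_force: 30.0
```

```bash
python3 go.py 510.3 -96.3 27 6
python3 - <<'E'
from h import *
T=ctrl.get_image("top");S=ctrl.get_image("side")
c=lambda p,x,y:cv2.resize(p[y:y+60,x:x+70],(400,343),interpolation=cv2.INTER_CUBIC)
cv2.imwrite("pics/e.png",np.hstack([c(T["pixels"],305,205),c(S["pixels"],270,205)]))
E
```

```text
t 11.05 pos [510.6 -96.8  59.5] phi 5.92 tilt [ 0. -0. -1.] F [ 0.1  0.2 -1.4] w 17.9
turn -0.0009 then shift [ 0.011 -0.004  0.65 ]
```

View pics/e.png

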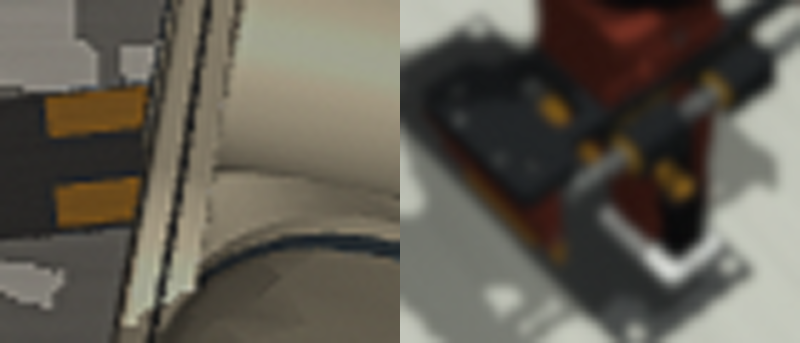

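The housing is held upright over the entry end of the plate, with its foot at about (665,265) in the crop. Next I lower it to just above the plate.

>>> apply_moves(
  targets=[
    [-0.8,[0.01,0,0.2],[0,0,0]],
    [-0.8,[0,0,0.2],[0,0,0]],
    [-0.8,[0,0,0.15],[0,0,0]],
    [-0.8,[0,0,0.09],[0,0,0]],
    [-0.8,[0,0,0.02],[0,0,0]],
    [-0.8,[0,0,0],[0,0,0]],
  ],
)

```text
t: 11.9
ee_pos: [510.6, -95.9, 26.2]
orientation: [2.105, 2.332, 0.0]
ft_force: [0.8, 0.2, 0.1]
width: 18.0
grasp_force: 30.0
```

>>> apply_moves(
  targets=[
    [-0.8,[0.05,0,0],[0,0,0]],
    [-0.8,[0.05,0,0],[0,0,0]],
    [-0.8,[0.05,0,0],[0,0,0]],
    [-0.8,[0.05,0,0],[0,0,0]],
    [-0.8,[0.05,0,0],[0,0,0]],
    [-0.8,[0,0,0],[0,0,0]],
  ],
)

```text
t: 12.65
ee_pos: [509.2, -83.3, 26.2]
orientation: [-2.105, -2.332, 0.0]
ft_force: [-0.4, -0.2, -1.7]
width: 18.1
grasp_force: 30.0
```

```bash
python3 go.py 507.2 -66.5 27 6
```

```text
t 12.65 pos [509.2 -83.3  26.2] phi 5.87 tilt [-0.  0. -1.] F [-0.4 -0.2 -1.7] w 18.1
turn -0.0015 then shift [ 0.338 -0.005 -0.016]
```

>>> apply_moves(
  targets=[
    [-0.8,[0.05,0,-0.01],[0,0,0]],
    [-0.8,[0.05,0,0],[0,0,0]],
    [-0.8,[0.05,0,0],[0,0,0]],
    [-0.8,[0,0,0],[0,0,0]],
  ],
)

```text
t: 13.15
ee_pos: [508.4, -75.8, 26.7]
orientation: [-2.105, -2.332, 0.0]
ft_force: [-0.5, 0.4, -1.3]
width: 17.9
grasp_force: 30.0
```

>>> apply_moves(
  targets=[
    [-0.8,[0.04,0,0],[0,0,0]],
    [-0.8,[0.04,0,0],[0,0,0]],
    [-0.8,[0,0,0],[0,0,0]],
  ],
)

```text
t: 13.52
ee_pos: [508.0, -71.9, 26.7]
orientation: [-2.105, -2.332, 0.0]
ft_force: [0.4, -0.2, -1.7]
width: 18.0
grasp_force: 30.0
```

>>> apply_moves(
  targets=[
    [-0.8,[0.03,0,0],[0,0,0]],
    [-0.8,[0.03,0,0],[0,0,0]],
    [-0.8,[0,0,0],[0,0,0]],
  ],
)

```text
t: 13.9
ee_pos: [507.7, -69.0, 26.7]
orientation: [-2.105, -2.332, 0.0]
ft_force: [-0.0, -0.0, -1.5]
width: 17.5
grasp_force: 30.0
```

>>> apply_moves(
  targets=[
    [-0.8,[0.03,0,0],[0,0,0]],
    [-0.8,[0.03,0,0],[0,0,0]],
    [-0.8,[0,0,0],[0,0,0]],
  ],
)

```text
t: 14.28
ee_pos: [507.4, -66.0, 26.7]
orientation: [-2.105, -2.332, 0.0]
ft_force: [1.1, -0.2, -1.0]
width: 17.7
grasp_force: 30.0
```

>>> apply_moves(
  targets=[
    [-0.8,[0.03,0,0],[0,0,0]],
    [-0.8,[0.03,0,0],[0,0,0]],
    [-0.8,[0,0,0],[0,0,0]],
  ],
)

```text
t: 14.65
ee_pos: [507.1, -63.0, 26.7]
orientation: [-2.105, -2.332, 0.0]
ft_force: [-0.0, -1.1, -0.9]
width: 17.7
grasp_force: 30.0
```

>>> apply_moves(
  targets=[
    [-0.8,[0.05,0,0],[0,0,0]],
    [-0.8,[0.05,0,0],[0,0,0]],
    [-0.8,[0.05,0,0],[0,0,0]],
    [-0.8,[0,0,0],[0,0,0]],
  ],
)

```text
t: 15.15
ee_pos: [506.3, -55.4, 26.7]
orientation: [-2.105, -2.332, 0.0]
ft_force: [0.2, -1.0, -1.4]
width: 17.5
grasp_force: 30.0
```

>>> apply_moves(
  targets=[
    [-0.8,[0.06,0,0],[0,0,0]],
    [-0.8,[0.06,0,0],[0,0,0]],
    [-0.8,[0.06,0,0],[0,0,0]],
    [-0.8,[0.06,0,0],[0,0,0]],
    [-0.8,[0,0,0],[0,0,0]],
  ],
)

```text
t: 15.78
ee_pos: [505.1, -43.4, 26.7]
orientation: [-2.105, -2.332, 0.0]
ft_force: [0.0, 0.7, -1.6]
width: 17.8
grasp_force: 30.0
```

```bash
python3 go.py 493.5 64 27 6
```

```text
t 15.78 pos [505.1 -43.4  26.7] phi 5.87 tilt [-0. -0. -1.] F [ 0.   0.7 -1.6] w 17.8
turn -0.0014 then shift [ 2.161 -0.006 -0.007]
```

Freely sliding; continuing through to the exit.

>>> apply_moves(
  targets=[
    [-0.8,[0.08,0,0],[0,0,0]],
    [-0.8,[0.08,0,0],[0,0,0]],
    [-0.8,[0.08,0,0],[0,0,0]],
    [-0.8,[0.08,0,0],[0,0,0]],
    [-0.8,[0.08,0,0],[0,0,0]],
    [-0.8,[0.08,0,0],[0,0,0]],
    [-0.8,[0,0,0],[0,0,0]],
  ],
)

```text
t: 16.65
ee_pos: [502.6, -19.5, 26.6]
orientation: [-2.105, -2.332, 0.0]
ft_force: [0.6, 0.1, -1.4]
width: 17.9
grasp_force: 30.0
```

>>> apply_moves(
  targets=[
    [-0.8,[0.1,0,0],[0,0,0]],
    [-0.8,[0.1,0,0],[0,0,0]],
    [-0.8,[0.1,0,0],[0,0,0]],
    [-0.8,[0.1,0,0],[0,0,0]],
    [-0.8,[0.1,0,0],[0,0,0]],
    [-0.8,[0.1,0,0],[0,0,0]],
    [-0.8,[0,0,0],[0,0,0]],
  ],
)

```text
t: 17.52
ee_pos: [499.6, 10.4, 26.7]
orientation: [-2.105, -2.332, 0.0]
ft_force: [-0.2, 0.2, -0.5]
width: 17.8
grasp_force: 30.0
```

>>> apply_moves(
  targets=[
    [-0.8,[0.12,0,0],[0,0,0]],
    [-0.8,[0.15,0,0],[0,0,0]],
    [-0.8,[0.15,0,0],[0,0,0]],
    [-0.8,[0.15,0,0],[0,0,0]],
    [-0.8,[0.15,0,0],[0,0,0]],
    [-0.8,[0.15,0,0],[0,0,0]],
    [-0.8,[0.15,0,0],[0,0,0]],
    [-0.8,[0,0,0],[0,0,0]],
  ],
)

```text
t: 18.52
ee_pos: [494.4, 61.3, 26.6]
orientation: [-2.104, -2.333, 0.0]
ft_force: [0.6, 0.4, -1.0]
width: 17.6
grasp_force: 30.0
```

```bash
python3 go.py 493.5 64 27 6
python3 - <<'E'
from h import *
T=ctrl.get_image("top");S=ctrl.get_image("side")
c=lambda p,x,y:cv2.resize(p[y:y+60,x:x+70],(400,343),interpolation=cv2.INTER_CUBIC)
cv2.imwrite("pics/f.png",np.hstack([c(T["pixels"],270,205),c(S["pixels"],250,190)]))
E
```

```text
t 18.52 pos [494.4  61.3  26.6] phi 5.9 tilt [-0. -0. -1.] F [ 0.6  0.4 -1. ] w 17.6
turn -0.0011 then shift [ 0.056 -0.012 -0.007]
```

View pics/f.png

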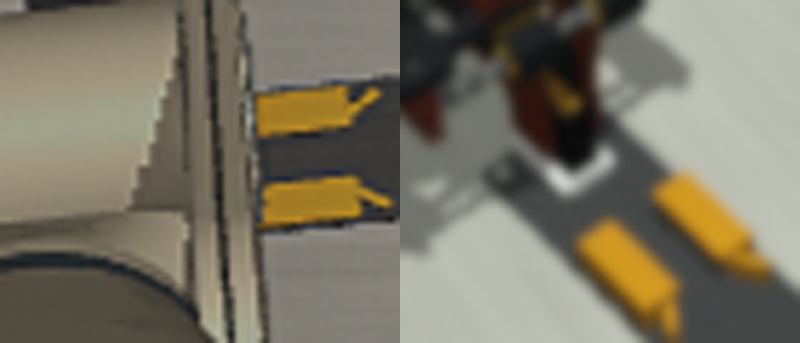

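The housing is out past the jaws, its foot clear at about (585,175) in the crop. Lift it and carry it to the tray.

>>> apply_moves(
  targets=[
    [-0.8,[0,0,-0.3],[0,0,0]],
    [-0.8,[0,0,-0.5],[0,0,0]],
    [-0.8,[0,0,-0.4],[0,0,0]],
    [-0.8,[0.4,0,0],[0,0,0]],
    [-0.8,[0.7,-0.05,0],[0,0,0]],
    [-0.8,[0.7,-0.1,0],[0,0,0]],
    [-0.8,[0.7,-0.1,0],[0,0,0]],
    [-0.8,[0.7,-0.1,0],[0,0,0]],
  ],
)

```text
t: 19.62
ee_pos: [460.8, 219.1, 87.8]
orientation: [2.106, 2.331, 0.002]
ft_force: [0.6, -0.9, -1.3]
width: 17.6
grasp_force: 30.0
```

>>> apply_moves(
  targets=[
    [-0.8,[0.7,0,0],[0,0,0]],
    [-0.8,[0.5,0,0],[0,0,0]],
    [-0.8,[0.2,0,0],[0,0,0]],
    [-0.8,[0,0,0],[0,0,0]],
  ],
)

```text
t: 20.12
ee_pos: [453.7, 287.8, 87.1]
orientation: [2.104, 2.332, 0.001]
ft_force: [0.2, 0.4, -1.0]
width: 17.8
grasp_force: 30.0
```

```bash
python3 go.py 452.5 293 28 5
```

```text
t 20.12 pos [453.7 287.8  87.1] phi 5.89 tilt [ 0.  0. -1.] F [ 0.2  0.4 -1. ] w 17.8
turn 0.0099 then shift [ 0.106 -0.015  1.183]
```

>>> apply_moves(
  targets=[
    [-0.8,[0.1,0,0.3],[0,0,0]],
    [-0.8,[0,0,0.4],[0,0,0]],
    [-0.8,[0,0,0.3],[0,0,0]],
    [-0.8,[0,0,0.16],[0,0,0]],
    [-0.8,[0,0,0.03],[0,0,0]],
    [-0.8,[0,0,0.01],[0,0,0]],
    [-0.8,[0,0,0],[0,0,0]],
  ],
)

```text
t: 21.0
ee_pos: [453.4, 293.0, 27.1]
orientation: [2.105, 2.332, 0.001]
ft_force: [0.7, 0.6, -1.3]
width: 17.9
grasp_force: 30.0
```

>>> apply_moves(
  targets=[
    [-0.8,[0,0,0.01],[0,0,0]],
    [-0.8,[0,0,0],[0,0,0]],
  ],
)

```text
t: 21.25
ee_pos: [453.2, 292.8, 26.4]
orientation: [2.105, 2.332, 0.001]
ft_force: [-0.5, 0.5, -0.2]
width: 18.1
grasp_force: 30.0
```

>>> apply_moves(
  targets=[
    [-0.8,[0,0,0.01],[0,0,0]],
    [-0.8,[0,0,0],[0,0,0]],
  ],
)

```text
t: 21.5
ee_pos: [453.2, 292.8, 26.0]
orientation: [2.105, 2.332, 0.0]
ft_force: [-1.4, -0.0, 3.0]
width: 18.1
grasp_force: 30.0
```

>>> apply_moves(
  targets=[
    [-0.8,[0,0,0.01],[0,0,0]],
    [-0.8,[0,0,0],[0,0,0]],
  ],
)

```text
t: 21.75
ee_pos: [453.2, 292.8, 26.0]
orientation: [2.105, 2.332, 0.0]
ft_force: [-2.8, -2.3, 9.6]
width: 17.9
grasp_force: 30.0
```

>>> apply_moves(
  targets=[
    [0.0,[0,0,0],[0,0,0]],
    [0.0,[0,0,0],[0,0,0]],
    [0.0,[0,0,0],[0,0,0]],
    [0.0,[0,0,-0.4],[0,0,0]],
    [0.0,[0,0,-0.8],[0,0,0]],
    [0.0,[0,0,-0.8],[0,0,0]],
    [0.3,[0,0,-0.4],[0,0,0]],
    [0.3,[0,0,0],[0,0,0]],
  ],
)

```text
t: 22.75
ee_pos: [454.0, 293.3, 146.6]
orientation: [2.105, 2.331, 0.005]
ft_force: [-1.0, -0.4, 0.2]
width: 56.7
grasp_force: 0.0
```

>>> apply_moves(
  targets=[
    [0.3,[0,0,0],[0,0,-0.106]],
    [0.3,[0,0,0],[0,0,-0.106]],
    [0.3,[0,0,0],[0,0,-0.107]],
    [0.3,[0,0,0],[0,0,-0.107]],
    [0.3,[0,0,0],[0,0,-0.107]],
    [0.3,[0,0,0],[0,0,-0.107]],
    [0.3,[0,0,0],[0,0,-0.106]],
    [0.3,[0,0,0],[0,0,-0.105]],
  ],
)

```text
t: 23.75
ee_pos: [452.3, 292.3, 143.5]
orientation: [-0.199, -3.133, 0.002]
ft_force: [-0.2, -0.2, 0.1]
width: 56.9
grasp_force: 0.0
```

```bash
python3 go.py 587 -270 100 82.5
python3 - <<'E'
from h import *
np.set_printoptions(precision=1,suppress=True)
T=ctrl.get_image("top");S=ctrl.get_image("side")
c=lambda p,x,y:cv2.resize(p[y:y+60,x:x+70],(400,343),interpolation=cv2.INTER_CUBIC)
cv2.imwrite("pics/k.png",np.hstack([c(T["pixels"],175,220),c(S["pixels"],192,135)]))
E
```

```text
t 23.75 pos [452.3 292.3 143.5] phi 82.75 tilt [-0.002 -0.001 -1.   ] F [-0.2 -0.2  0.1] w 56.9
turn 0.0028 then shift [ -4.138 -10.797   0.87 ]
```

View pics/k.png

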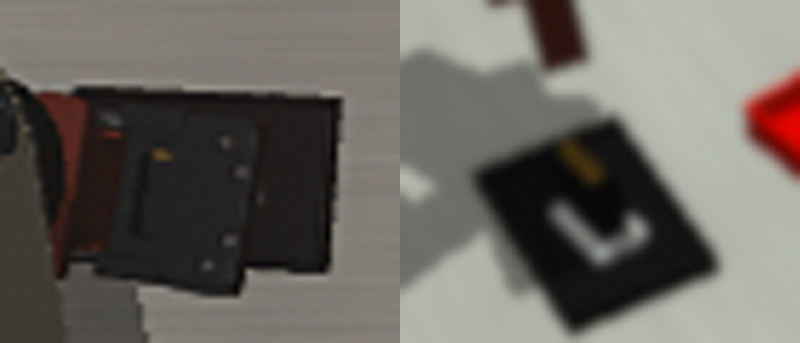

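It stands upright inside the tray (side crop, foot at about (605,240)). On to the other housing.

>>> apply_moves(
  targets=[
    [0.3,[-0.2,-0.5,0],[0,0,0.003]],
    [0.3,[-0.3,-0.8,0],[0,0,0]],
    [0.3,[-0.3,-0.8,0],[0,0,0]],
    [0.3,[-0.3,-0.8,0],[0,0,0]],
    [0.3,[-0.3,-0.8,0],[0,0,0]],
    [0.3,[-0.3,-0.8,0],[0,0,0]],
    [0.3,[-0.3,-0.8,0],[0,0,0]],
    [0.3,[-0.3,-0.8,0],[0,0,0]],
  ],
)

```text
t: 24.85
ee_pos: [525.3, -26.4, 144.3]
orientation: [-0.221, -3.133, -0.0]
ft_force: [0.3, 0.2, 0.1]
width: 57.1
grasp_force: 0.0
```

>>> apply_moves(
  targets=[
    [0.3,[-0.3,-0.8,0],[0,0,0]],
    [0.3,[-0.3,-0.8,0],[0,0,0]],
    [0.3,[-0.3,-0.8,0],[0,0,0]],
    [0.3,[-0.3,-0.8,0],[0,0,0]],
    [0.3,[-0.3,-0.8,0],[0,0,0]],
    [0.3,[-0.3,-0.6,0],[0,0,0]],
    [0.3,[-0.1,-0.2,0.4],[0,0,0]],
    [0.3,[0,0,0.3],[0,0,0]],
  ],
)

```text
t: 25.85
ee_pos: [585.8, -275.1, 107.4]
orientation: [-0.218, -3.131, -0.002]
ft_force: [-0.6, 0.0, -0.2]
width: 56.9
grasp_force: 0.0
```

>>> apply_moves(
  targets=[
    [0.3,[0,0,0],[0,0,0]],
  ],
)

```text
t: 25.98
ee_pos: [585.0, -273.7, 107.3]
orientation: [-0.214, -3.129, -0.004]
ft_force: [0.2, 0.3, 0.3]
width: 57.0
grasp_force: 0.0
```

```bash
python3 go.py 587 -270 24 82.5
```

```text
t 25.98 pos [ 585.  -273.7  107.3] phi 82.17 tilt [-0.005  0.003 -1.   ] F [0.2 0.3 0.3] w 57.0
turn -0.0037 then shift [-0.031  0.078  1.666]
```

>>> apply_moves(
  targets=[
    [0.3,[-0.03,0.08,0.2],[0,0,-0.003]],
    [0.3,[0,0,0.4],[0,0,0]],
    [0.3,[0,0,0.5],[0,0,0]],
    [0.3,[0,0,0.4],[0,0,0]],
    [0.3,[0,0,0.15],[0,0,0]],
    [0.3,[0,0,0],[0,0,0]],
    [0.3,[0,0,0],[0,0,0]],
  ],
)

```text
t: 26.85
ee_pos: [589.6, -272.3, 28.4]
orientation: [0.207, 3.134, -0.001]
ft_force: [0.1, -1.0, -0.1]
width: 57.1
grasp_force: 0.0
```

```bash
python3 go.py 587 -270 24 82.5
```

```text
t 26.85 pos [ 589.6 -272.3   28.4] phi 82.44 tilt [ 0.001 -0.001 -1.   ] F [ 0.1 -1.  -0.1] w 57.1
turn -0.0007 then shift [0.057 0.038 0.087]
```

>>> apply_moves(
  targets=[
    [0.3,[0.05,0.04,0.2],[0,0,0]],
    [0.3,[0,0,0.26],[0,0,0]],
    [-0.3,[0,0,0],[0,0,0]],
    [-0.3,[0,0,0],[0,0,0]],
    [-0.3,[0,0,0],[0,0,0]],
    [-0.3,[0,0,0],[0,0,0]],
    [-0.3,[0,0,0],[0,0,0]],
  ],
)

```text
t: 27.72
ee_pos: [586.8, -269.7, 4.8]
orientation: [0.207, 3.135, -0.0]
ft_force: [0.7, 1.1, -0.3]
width: 35.8
grasp_force: 29.8
```

36 mm confirmed. I'll re-grip it on the body.

>>> apply_moves(
  targets=[
    [0.1,[0,0,0],[0,0,0]],
    [0.1,[0,0,0],[0,0,0]],
    [0.1,[0,0,-0.2],[0,0,0]],
    [0.1,[0,0,-0.19],[0,0,0]],
    [-0.8,[0,0,0],[0,0,0]],
    [-0.8,[0,0,0],[0,0,0]],
    [-0.8,[0,0,0],[0,0,0]],
    [-0.8,[0,0,0],[0,0,0]],
  ],
)

```text
t: 28.72
ee_pos: [586.6, -269.6, 23.9]
orientation: [-0.207, -3.134, -0.0]
ft_force: [-0.5, -0.1, -0.3]
width: 17.6
grasp_force: 30.0
```

>>> apply_moves(
  targets=[
    [-0.8,[0,0,0],[0,0,0]],
    [-0.8,[0,0,0],[0,0,0]],
    [-0.8,[0,0,-0.3],[0,0,0]],
    [-0.8,[0,0,-0.6],[0,0,0]],
    [-0.8,[0,0,-0.7],[0,0,0]],
    [-0.8,[0,0,-0.4],[0,0,0]],
    [-0.8,[0,0,0],[0,0,0]],
  ],
)

```text
t: 29.6
ee_pos: [587.9, -270.2, 126.2]
orientation: [0.207, 3.131, -0.002]
ft_force: [0.2, 0.4, -2.4]
width: 17.7
grasp_force: 30.0
```

```bash
python3 go.py 606 266 124 82.5
```

```text
t 29.6 pos [ 587.9 -270.2  126.2] phi 82.44 tilt [ 0.003 -0.002 -1.   ] F [ 0.2  0.4 -2.4] w 17.7
turn -0.0007 then shift [ 1.04  10.679  0.044]
```

>>> apply_moves(
  targets=[
    [-0.8,[0.08,0.4,0],[0,0,0]],
    [-0.8,[0.08,0.8,0],[0,0,0]],
    [-0.8,[0.08,0.8,0],[0,0,0]],
    [-0.8,[0.08,0.8,0],[0,0,0]],
    [-0.8,[0.08,0.8,0],[0,0,0]],
    [-0.8,[0.08,0.8,0],[0,0,0]],
    [-0.8,[0.08,0.8,0],[0,0,0]],
    [-0.8,[0.08,0.8,0],[0,0,0]],
  ],
)

```text
t: 30.6
ee_pos: [592.6, 34.3, 122.5]
orientation: [-0.206, -3.131, 0.0]
ft_force: [0.7, 0.1, -1.6]
width: 17.6
grasp_force: 30.0
```

>>> apply_moves(
  targets=[
    [-0.8,[0.08,0.8,0],[0,0,0]],
    [-0.8,[0.08,0.8,0],[0,0,0]],
    [-0.8,[0.08,0.8,0],[0,0,0]],
    [-0.8,[0.08,0.8,0],[0,0,0]],
    [-0.8,[0.08,0.8,0],[0,0,0]],
    [-0.8,[0,0.48,0],[0,0,0]],
    [-0.8,[0,0,0],[0,0,0]],
    [-0.8,[0,0,0],[0,0,0]],
  ],
)

```text
t: 31.6
ee_pos: [603.6, 255.8, 123.5]
orientation: [-0.207, -3.133, 0.002]
ft_force: [-0.7, 0.3, -2.3]
width: 17.7
grasp_force: 30.0
```

```bash
python3 go.py 606 266 29 82.5
```

```text
t 31.6 pos [603.6 255.8 123.5] phi 82.43 tilt [-0.001 -0.001 -1.   ] F [-0.7  0.3 -2.3] w 17.7
turn -0.0008 then shift [-0.021  0.209  1.89 ]
```

>>> apply_moves(
  targets=[
    [-0.8,[-0.02,0.2,0.3],[0,0,0]],
    [-0.8,[0,0,0.5],[0,0,0]],
    [-0.8,[0,0,0.5],[0,0,0]],
    [-0.8,[0,0,0.35],[0,0,0]],
    [-0.8,[0,0,0.2],[0,0,0]],
    [-0.8,[0,0,0.03],[0,0,0]],
    [-0.8,[0,0,0],[0,0,0]],
  ],
)

```text
t: 32.48
ee_pos: [607.0, 266.5, 30.7]
orientation: [0.207, 3.134, 0.001]
ft_force: [-0.0, -0.9, -1.0]
width: 18.0
grasp_force: 30.0
```

>>> apply_moves(
  targets=[
    [-0.8,[0,0,0.02],[0,0,0]],
    [-0.8,[0,0,0],[0,0,0]],
  ],
)

```text
t: 32.72
ee_pos: [606.8, 266.5, 29.7]
orientation: [0.207, 3.134, 0.001]
ft_force: [-0.7, 0.0, -1.1]
width: 17.8
grasp_force: 30.0
```

>>> apply_moves(
  targets=[
    [-0.8,[0,0,0.02],[0,0,0]],
    [-0.8,[0,0,0],[0,0,0]],
  ],
)

```text
t: 32.98
ee_pos: [606.5, 266.4, 28.2]
orientation: [0.207, 3.135, 0.0]
ft_force: [0.5, 0.1, -1.1]
width: 17.7
grasp_force: 30.0
```

>>> apply_moves(
  targets=[
    [-0.8,[0,0,0.02],[0,0,0]],
    [-0.8,[0,0,0],[0,0,0]],
  ],
)

```text
t: 33.22
ee_pos: [606.4, 266.4, 27.0]
orientation: [-0.207, -3.135, 0.0]
ft_force: [0.3, -0.1, -1.0]
width: 18.0
grasp_force: 30.0
```

>>> apply_moves(
  targets=[
    [-0.8,[0,0,0.02],[0,0,0]],
    [-0.8,[0,0,0],[0,0,0]],
  ],
)

```text
t: 33.48
ee_pos: [606.4, 266.4, 26.0]
orientation: [-0.207, -3.135, 0.0]
ft_force: [-0.1, -0.4, -0.9]
width: 17.6
grasp_force: 30.0
```

>>> apply_moves(
  targets=[
    [-0.8,[0,0,0.01],[0,0,0]],
    [-0.8,[0,0,0],[0,0,0]],
  ],
)

```text
t: 33.72
ee_pos: [606.6, 266.4, 25.9]
orientation: [0.207, 3.135, 0.0]
ft_force: [-0.9, -0.5, 1.5]
width: 17.5
grasp_force: 30.0
```

Contact with the bin floor. Release and back off, clear of the view.

>>> apply_moves(
  targets=[
    [-0.1,[0,0,0],[0,0,0]],
    [-0.1,[0,0,0],[0,0,0]],
    [-0.1,[0,0,0],[0,0,0]],
    [-0.1,[0,0,-0.4],[0,0,0]],
    [-0.1,[0,0,-0.8],[0,0,0]],
    [-0.1,[0,0,-0.8],[0,0,0]],
    [-0.1,[0,0,-0.8],[0,0,0]],
    [-0.1,[0,0,-0.4],[0,0,0]],
  ],
)

```text
t: 34.72
ee_pos: [607.7, 266.9, 189.5]
orientation: [0.207, 3.131, 0.003]
ft_force: [1.0, -0.0, -0.4]
width: 39.4
grasp_force: 0.0
```

>>> apply_moves(
  targets=[
    [-0.1,[0,-0.6,0],[0,0,0]],
    [-0.1,[0,-0.8,0],[0,0,0]],
    [-0.1,[0,-0.8,0],[0,0,0]],
    [-0.1,[0,-0.8,0],[0,0,0]],
    [-0.1,[0,-0.8,0],[0,0,0]],
    [-0.1,[0,-0.5,0],[0,0,0]],
    [-0.1,[0,0,0],[0,0,0]],
    [-0.1,[0,0,0],[0,0,0]],
  ],
)

```text
t: 35.72
ee_pos: [578.3, 53.7, 185.7]
orientation: [0.207, 3.135, 0.0]
ft_force: [-0.1, 0.2, -0.8]
width: 39.4
grasp_force: 0.0
```

Run:
```python
from h import *
T=ctrl.get_image("top");S=ctrl.get_image("side")
c=lambda p,x,y:cv2.resize(p[y:y+120,x:x+120],(400,400),interpolation=cv2.INTER_CUBIC)
cv2.imwrite("pics/z.png",np.hstack([c(T["pixels"],160,160),c(S["pixels"],190,110)]))
print(ctrl.get_obs()["t"])
```

```text
35.825
```

View pics/z.png

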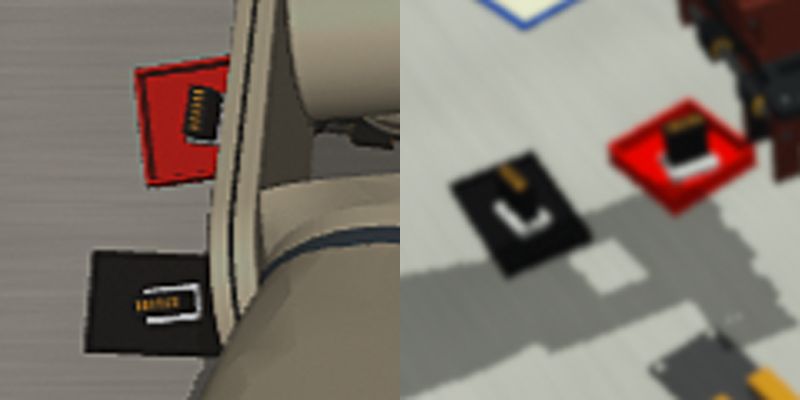

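Both housings stand upright: the one that fits is in the black tray at crop (170,303), and the wide one is in the red bin at crop (203,115). The arm is clear of both.

```bash
python3 -c "
from workcell import ctrl
print(ctrl.close_job())"
```

```text
the job is handed in; nothing more can be done
None
```

The 30 mm housing slid right through the gauge with no more than about 2 N at any force reading and now stands in the black tray; the 36 mm one stands in the red bin, and I handed the job in at about 36 s.

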